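# Silence a chirping smoke alarm: battery out, drain it on the test button

## Robot

A 7-joint arm with a two-finger parallel gripper is mounted at the origin on a cart in front of the work surface, level with it; the furniture and walls round the work are solid. World frame = base frame: x ahead of the robot, y to its left, z up, the work surface at z = 0. Lengths are in m, angles in degrees, forces in N, time in s.
With the tool pointing down it reaches from about 0.425 to 0.875 m from the base axis. Payload 4.7 kg.
Tool frame: the origin (TCP) lies at the very end of the fingers, on their centre line; the grasp point (between the pads) lies 19 mm behind it; z points along the fingers, y is the direction in which the jaws open and shut (so a half turn about z gives the same grasp; the last joint's range is limited). The gripper opens to 87 mm and grips with 3 to 60 N. Pads are 19 mm wide; open, the fingers measure 117 mm over their backs; the gripper's body (75 mm by 190 mm) begins 51 mm behind the grasp point.
Start: joints at [77.584, 18.392, -4.016, 83.108, 1.295, 78.541, -3.26], TCP at [0.149, -0.633, 0.223] pointing down, gripper open.
Joint ranges: [-163.93, 163.93], [-17.29, 119.83], [-79.2, 71.16], [3.27, 140.29], [-89.18, 269.18], [5.43, 117.66], [-154.24, 154.24]. Speed limits (degrees/s): [147.25, 147.25, 180, 180, 180, 180, 180].

## Interface

Orientations are given as [roll, pitch, yaw] about the fixed x, y, z axes, in that order (R = Rz(yaw) Ry(pitch) Rx(roll)).
In Python, from cell import * gives the robot as it stands.
- The arm moves only by the tool drive_tool, never from a script. Its argument "moves" is text: rows parted by semicolons, each of 5 numbers parted by spaces: the shift along the tool's x, y, z in m, then the turn about the tool's z in degrees, then the gripper's target within -1 to 1 (fully open at 1, half-way at 0, shut at -1). In form: x y z yaw fingers; .... A call has exactly 8 rows; each row is the pose to reach, as a shift and turn from the pose commanded when the call began, along the tool's axes at that moment; what a row does not reach only later rows make up. A row lasts 1/10 s, in which the tool goes at most 50 mm and 8.59 degrees, less where a joint would pass 70% of its speed; a pose out of reach is approached as far as the arm can. A call with a gripper value outside its range is refused whole. The fingers move at their own pace and stop on an object; "grip_force" is the grip in N (left out, the last holds). Time passes only in rows, so rows that repeat a pose let the fingers close, or fill a call up. It gives the time, the measured TCP pose, the force and the opening at its end, in the units of the state.
- get_obs(): the state, without advancing time (a new reading comes with each control period).
- read_camera(name): name is "scene" or "top" or "wrist"; returns (picture, depth): 384x512x3 uint8, red, green, blue; 384x512 float32, m along the optical axis (not along the pixel's ray), 0 where there is no reading.
- calibration(name): a dict with "intrinsics" (3x3 intrinsics, pixels), "cam_to_world" (4x4, takes a point from camera to world coordinates); the wrist camera has in their place "T_tool_cam" (4x4, takes a point from camera to tool coordinates, whose origin is the TCP and whose axes are the flange's). Camera axes: x right, y up, looking along -z (the intrinsics and any distortion apply to the point x, -y, -z); pixel columns grow to the right and rows downward; lengths in m; the calibration is good to about 2 mm. A picture is of the moment at which its call begins: read the wrist's pose just before it. calibration takes no time and is no camera call.
- sign_off(): hands the job in, once; it reports no verdict.
Trained networks look in the newest picture that a camera, given by its name, has taken for a name from the list of things; names that differ only in an ending like _2 or _b are one class to them, and where a whole thing is asked for, a point or a joint stands for the part that bears it (a point fixed in the world has none). Each returns a list of dicts, best first, with "conf" (0 to 1); they miss things now and then, are a little off and sometimes report something else, mostly with a low value. They report only what shows in the picture. A call takes as long as a camera call.
- search_frame(camera, name): "uv" ([column, row] in pixels, amid what is visible of it).
- pinpoint(camera, name): "uv" ([column, row] in pixels: a listed point, or the origin of a listed thing).
The state is a dict: "time_s": time; "qpos": joint angles; "joint_velocities": joint speeds; "effort": joint torques, N m; "tool_pos": TCP position; "tool_rot": TCP orientation; "force": force on the tool from outside, world axes, zero at the start; "wrist_torque": the same for the moment, N m; "grip_width": finger opening in m.
Only numpy, scipy, OpenCV 4.12 (cv2) and the standard library are available. Lean on these libraries where they do the work, as an engineer would, in place of code of your own. Each camera call takes 0.05 s, during which the arm holds its last target. There are 200 camera calls.

## Task

The smoke alarm lying face up on the worktop keeps chirping. Lever its battery door up with the tip of the table knife in the notch under the door and swing it well past upright, lay the knife down on the worktop, then lift the battery out and lay it on the worktop a few centimetres clear of the alarm without dropping it. Then, with the fingertips, press the round test button fully in, firmly but not hard (under 25 N), keep it in for five seconds to drain the leftover charge and finish while still holding it in; leave the door open and the other things where they are.

Things in the scene. Friction and masses are not known exactly. Their poses are not given: they have to be found in the camera images.
- alarm: White smoke alarm lying face up, held fast (it does not slide): rounded box 96 (x) by 150 (y) by 46 high. Origin: centre of its underside on the worktop; z up. -y half: battery half under a hinged door that sits on a rim at z = 24. +y half: fixed face, 46 high, with dark grille and test button. Pry notch in the -x side, door hinge along the +x side.
- pry_notch (a point): Middle of the mouth of the pry notch, on the alarm's -x face at alarm (-48, -38, 20): a slot 36 wide (y), 8 high (z 16 to 24) and 18 deep (towards +x), closed above only by the 3 thick lower edge of the door's front wall. Axes as the alarm's: a blade goes in along +x.
- door (a joint): Battery door angle (rad): 0 shut, grows as it swings up about the hinge, stop at 2.0. White hollow hood 93 by 71 by 22, walls 3 thick. Hinge line: along the alarm's y axis at alarm x = 42, z = 24. Stiff friction hinge (0.05 N m, about 0.6 N at the lip): it stays where it is left.
- door_lip (a point): Lower front edge of the door in the middle, above the notch: 90 from the hinge line; at alarm (-48, -38, 24) when shut.
- button_top (a point): Centre of the top of the test button: white disc 34 across on the alarm's +y half, at alarm (12, 36), standing 8 proud of the 46 high face; axis upright.
- test_button (a joint): Travel of the test button (m): 0 out, 0.006 fully in, pushed straight down. Spring-loaded: starts to move at 2.4 N, 8 N at the bottom stop; returns when let go. It counts as fully in above 0.0045.
- battery: Dark block battery 17.5 (x) by 49 (y) by 26.5 (z), 46 g, terminals at its -y end. Stands loose on its long edge in the bay at alarm (0, -38): a pocket in the flat rim, floor at z = 14, rim at z = 24, about 1.2 clearance each side; axes as the alarm's, top at z = 40.5. Origin: centre of its underside.
- knife: Plain steel table knife, 179 long, 60 g, lying flat. Origin: on its underside below the front part of the handle (near the balance point); x runs along the knife to the tip, z up. Handle from x = -62 to 24, 16 wide, 12 thick; blade from 24 to 117, 17 wide, 2 thick, its middle plane at z = 6.
- knife_tip (a point): Tip of the knife blade, at knife (117, 0, 6).
- utensil_pot: Fixed obstacle: grey pot of kitchen utensils behind and left of the work, always in the same place. Its body is a cylinder 137 across, centred at world x 0.535, y -0.075; utensils stick out of it up to 0.345 m above the worktop and lean out to world y -0.17. Keep the gripper clear of it.
- teaspoon: Bystander: steel teaspoon, 130x26x11, lying flat. Origin: centre of its underside.
- opener: Bystander: bottle opener with a black handle, 174x41x20, lying flat. Origin: centre of its underside.
- mug: Bystander: white mug with a handle, 80 across, 102 high. Origin: centre of its underside.
- spice: Bystander: spice jar with a dark cap, 41 across, 105 high. Origin: centre of its underside.
- honey_jar: Bystander: glass honey jar with a lid, 64 across, 87 high. Origin: centre of its underside.
- tumbler: Bystander: clear drinking glass, 77 across, 91 high. Origin: centre of its underside.

How it is judged:
By the outcome, as a careful person would: the job done as asked, in the order asked, and still so for the second after the job is handed in, while the arm keeps its last pose, push and grip.
It also fails if it takes over 72 s, if anything falls off the work surface, if the arm or the gripper's body presses on something with over 40 N, if the wrist force passes 120 N, or if a joint passes its speed limit or range.

## Working session

There is one attempt and no reset: what is moved stays moved. The work goes in short steps, Python scripts to look and compute and a tool call to move; the robot and the scene stay as the last step left them, time stands still between calls to the robot, and variables do not carry over. Pictures are saved under pics/ and viewed, about 8 in all and at most 12, crops included, and the job is handed in when it is done.

Besides the shell and the picture viewer there is one more tool, called after "Call:" in YAML: its name, and indented under it one key for each argument. drive_tool: Moves the arm, as the interface text tells. Its arguments: {"type":"object","properties":{"moves":{"type":"string"},"grip_force":{"type":"number"}},"required":["moves"]}

```bash
ls; mkdir -p pics; cat > h.py <<'E'
from cell import *
import numpy as np, cv2
from scipy.spatial.transform import Rotation as R
def cam(n):
    c=calibration(n); K=np.array(c["intrinsics"])
    if n=="wrist":
        o=get_obs(); T=np.eye(4); T[:3,:3]=R.from_euler('xyz',o["tool_rot"],degrees=True).as_matrix(); T[:3,3]=o["tool_pos"]
        M=T@np.array(c["T_tool_cam"])
    else: M=np.array(c["cam_to_world"])
    return K,M,c
def unproj(K,M,uv,d):
    p=np.array([(uv[0]-K[0,2])/K[0,0]*d,-(uv[1]-K[1,2])/K[1,1]*d,-d,1]); return (M@p)[:3]
def onz(K,M,uv,z):
    a=unproj(K,M,uv,1.0)-M[:3,3]; return M[:3,3]+a*(z-M[2,3])/a[2]
def px(K,M,P):
    q=np.linalg.inv(M)@np.r_[P,1]; return np.array([K[0,2]+K[0,0]*q[0]/-q[2],K[1,2]-K[1,1]*q[1]/-q[2]])
E
python3 - <<'E'
from h import *
print(get_obs())
for n in("scene","top","wrist"):
    K,M,c=cam(n); print(n,K.tolist(),np.round(M,3).tolist(),[k for k in c])
    im,d=read_camera(n); cv2.imwrite(f"pics/{n}0.png",im[:,:,::-1]); np.save(f"{n}0.npy",d)
    if n!="wrist":
        for t in("alarm","knife","knife_tip","pry_notch","button_top","door_lip","teaspoon","opener","mug","spice","honey_jar","tumbler","battery"):
            r=pinpoint(n,t)
            for q in r[:2]:
                u,v=[int(round(x)) for x in q["uv"]]; dd=d[min(v,383),min(u,511)]
                print(n,t,round(q["conf"],2),np.round(q["uv"],1),np.round(unproj(K,M,q["uv"],dd),3))
E
```

```text
pics
{'time_s': 0.0, 'qpos': array([77.58552044, 18.43897203, -4.01442525, 83.17214482,  1.29510791,
       78.54007658, -3.26126944]), 'joint_velocities': array([ 0.08213251,  0.03929465, -0.00864597,  0.03127911, -0.00669607,
        0.0389789 , -0.04108294]), 'effort': array([ 3.74094925e-04, -4.91282523e+01, -4.03197370e-01, -3.12528276e+01,
       -6.37278683e-02,  4.34586941e-02,  1.87533419e-04]), 'tool_pos': array([ 0.14849305, -0.63226973,  0.2214865 ]), 'tool_rot': array([-1.79894046e+02,  6.03760074e-03,  1.32218760e+01]), 'force': array([-0.30653993,  0.95350856, -0.59792018]), 'wrist_torque': array([-0.02470801, -0.0045859 , -0.03624911]), 'grip_width': 0.0872235513640637}
scene [[381.22253983876624, 0.0, 251.1162673168005], [0.0, 381.22253983876624, 185.19865691850768], [0.0, 0.0, 1.0]] [[-0.759, 0.473, -0.447, -0.044], [-0.65, -0.532, 0.542, 0.471], [0.019, 0.702, 0.712, 0.956], [0.0, 0.0, 0.0, 1.0]] ['intrinsics', 'cam_to_world']
scene alarm 0.95 [290.9 183.9] [ 0.429 -0.314  0.049]
scene knife 0.51 [267.7 222.9] [ 0.399 -0.155  0.013]
scene knife_tip 0.49 [257.2 199.
[... 1301 characters left out ...]
9] [ 0.405 -0.311  0.043]
top teaspoon 0.63 [115.7 214.4] [0.44  0.203 0.011]
top teaspoon 0.53 [174.1 226.4] [0.403 0.029 0.011]
top opener 0.72 [118.7 212.2] [0.446 0.191 0.021]
top mug 0.81 [238.8 161.8] [ 0.597 -0.165  0.005]
top spice 0.51 [364.  193.8] [ 0.493 -0.526  0.07 ]
top honey_jar 0.83 [381.2 228.1] [ 0.394 -0.568  0.085]
top honey_jar 0.6 [286.9 218.1] [ 0.425 -0.309  0.008]
top tumbler 0.72 [337.5 158.7] [ 0.603 -0.464  0.015]
wrist [[317.33486153113, 0.0, 252.29848244621667], [0.0, 317.33486153113, 189.83237608014284], [0.0, 0.0, 1.0]] [[0.23, 0.935, 0.268, 0.222], [-0.973, 0.221, 0.064, -0.617], [0.0, -0.276, 0.961, 0.385], [0.0, 0.0, 0.0, 1.0]] ['intrinsics', 'T_tool_cam']
```

```bash
python3 - <<'E'
from h import *
im=cv2.imread("pics/top0.png"); c=im[90:290,190:430]; cv2.imwrite("pics/topc.png",cv2.resize(c,None,fx=3.3,fy=3,interpolation=cv2.INTER_CUBIC)[:, :800])
K,M,_=cam("top");d=np.load("top0.npy")
# fit: points with height 38-60 near alarm
v,u=np.mgrid[0:384,0:512]
P=np.stack([(u-K[0,2])/K[0,0]*d,-(v-K[1,2])/K[1,1]*d,-d,np.ones_like(d)],-1)@M.T
m=(P[...,2]>.035)&(P[...,2]<.06)&(np.hypot(P[...,0]-.44,P[...,1]+.35)<.12)
mm=m.astype(np.uint8); mm=cv2.morphologyEx(mm,cv2.MORPH_OPEN,np.ones((3,3)))
n,l,s,ce=cv2.connectedComponentsWithStats(mm); print(s)
k=1+np.argmax(s[1:,4]); q=P[l==k][:,:2].astype(np.float32)
print(cv2.minAreaRect(q*1000), np.median(P[l==k][:,2]))
k2=(np.abs(P[...,2])<.02)&(np.hypot(P[...,0]-.44,P[...,1]+.18)<.15)
print(np.percentile(P[...,2][k2],[5,50,95]))
E
```

```text
[[     0      0    512    384 195022]
 [   286    181     35     52   1586]]
((457.7662353515625, -355.0661926269531), (149.6671142578125, 96.65599822998047), 3.940553903579712) 0.04593078137992623
[-0.00464986  0.00016424  0.00852138]
```

View pics/topc.png

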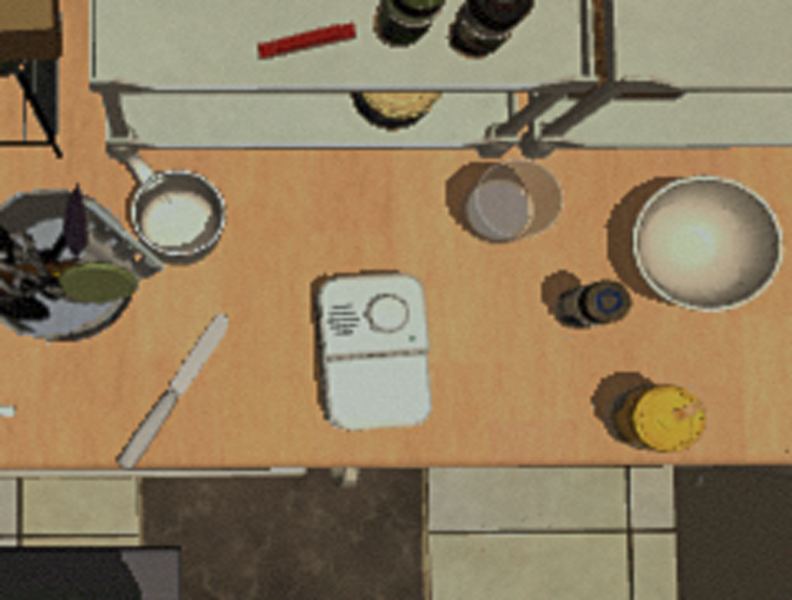

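View pics/scene0.png

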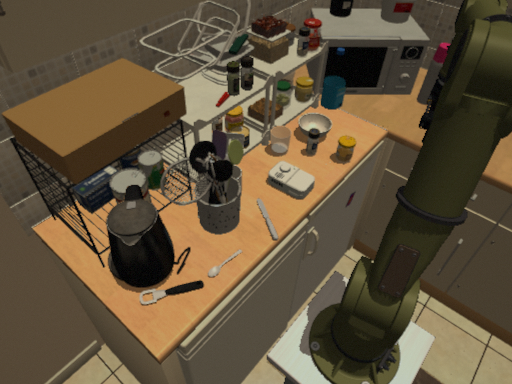

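```bash
python3 - <<'E'
from h import *
for n,a,b in(("scene",[267.7,222.9],[257.2,199.2]),("top",[241.5,226.1],[259.5,194.])):
    K,M,_=cam(n); p=onz(K,M,a,.0);q=onz(K,M,b,.006); e=q-p; print(n,p,q,np.hypot(*e[:2]),np.degrees(np.arctan2(e[1],e[0])))
pts=[]
for n in("top","scene"):
    K,M,_=cam(n);d=np.load(n+"0.npy");v,u=np.mgrid[0:384,0:512]
    P=np.stack([(u-K[0,2])/K[0,0]*d,-(v-K[1,2])/K[1,1]*d,-d,np.ones_like(d)],-1)@M.T
    pts.append(P[...,:3][(d>0)&(P[...,2]>.06)&(P[...,2]<.36)&(P[...,0]>.35)&(P[...,0]<.62)&(P[...,1]>-.27)&(P[...,1]<.0)])
Q=np.concatenate(pts); np.save("pot.npy",Q); print(len(Q))
for x in np.arange(.36,.62,.02):
    s=Q[(Q[:,0]>=x)&(Q[:,0]<x+.02)]
    if len(s): i=s[:,1].argmin(); print(round(x,2),len(s),s[i].round(3),s[:,2].max().round(3), [s[(s[:,2]>z)&(s[:,2]<z+.05)][:,1].min().round(3) if ((s[:,2]>z)&(s[:,2]<z+.05)).any() else None for z in (.06,.11,.16,.21,.26)])
def clr(c,jaw,h0=.07):
    a=np.array([np.cos(jaw),np.sin(jaw)]);b=np.array([-a[1],a[0]]);w=Q[Q[:,2]>h0][:,:2]
    w=np.vstack([w]+[[.535+.0685*np.cos(t),-.075+.0685*np.sin(t)] for t in np.arange(0,6.3,.05)])-c
    dx=np.abs(w@a)-.095;dy=np.abs(w@b)-.0375
    return np.hypot(np.maximum(dx,0),np.maximum(dy,0)).min()
for kx in(-10,0,10,20):
  for ky in(-30,-20,-10,0,10):
    k=np.radians(-29.6);c=np.array([.400,-.169])+kx/1000*np.array([np.cos(k),np.sin(k)])
    print(kx,ky,c.round(3),np.hypot(*c).round(3),clr(c,np.radians(ky+90)).round(4))
for c in((.41,-.205),(.411,-.22),(.40,-.2)):
  for ky in(-86,-76,-66): print(c,ky,clr(np.array(c),np.radians(ky+90)).round(4))
E
```

```text
scene [ 0.40498778 -0.16328105  0.        ] [ 0.49310536 -0.21567546  0.006     ] 0.10251772434221051 -30.73556890587971
top [ 0.40187918 -0.17175126  0.        ] [ 0.49829364 -0.22679932  0.006     ] 0.11102268161186556 -29.724308625053148
6048
0.46 566 [ 0.479 -0.113  0.074] 0.295 [np.float64(-0.113), np.float64(-0.113), None, np.float64(-0.081), np.float64(-0.082)]
0.48 897 [ 0.498 -0.148  0.262] 0.299 [np.float64(-0.132), np.float64(-0.133), np.float64(-0.074), np.float64(-0.147), np.float64(-0.148)]
0.5 1420 [ 0.514 -0.169  0.287] 0.308 [np.float64(-0.138), np.float64(-0.139), np.float64(-0.105), np.float64(-0.159), np.float64(-0.169)]
0.52 1523 [ 0.52  -0.164  0.3  ] 0.348 [np.float64(-0.138), np.float64(-0.141), np.float64(-0.102), np.float64(-0.149), np.float64(-0.164)]
0.54 901 [ 0.559 -0.209  0.081] 0.342 [np.float64(-0.209), np.float64(-0.138), np.float64(-0.092), np.float64(-0.127), np.float64(-0.144)]
0.56 292 [ 0.577 -0.218  0.101] 0.321 [np.float64(-0.218), np.float64(-0.132), np.float64(-0.013), np.float64(-0.098), np.float64(-0.121)]
0.58 376 [ 0.585 -0.22   0.1  ] 0
[... 367 characters left out ...]
0.0
0 -20 [ 0.4   -0.169] 0.434 0.0006
0 -10 [ 0.4   -0.169] 0.434 0.011
0 0 [ 0.4   -0.169] 0.434 0.0265
0 10 [ 0.4   -0.169] 0.434 0.0406
10 -30 [ 0.409 -0.174] 0.444 0.0
10 -20 [ 0.409 -0.174] 0.444 0.0
10 -10 [ 0.409 -0.174] 0.444 0.0031
10 0 [ 0.409 -0.174] 0.444 0.018
10 10 [ 0.409 -0.174] 0.444 0.0329
20 -30 [ 0.417 -0.179] 0.454 0.0
20 -20 [ 0.417 -0.179] 0.454 0.0
20 -10 [ 0.417 -0.179] 0.454 0.0
20 0 [ 0.417 -0.179] 0.454 0.0094
20 10 [ 0.417 -0.179] 0.454 0.0252
(0.41, -0.205) -86 0.0064
(0.41, -0.205) -76 0.0025
(0.41, -0.205) -66 0.0074
(0.411, -0.22) -86 0.0124
(0.411, -0.22) -76 0.0137
(0.411, -0.22) -66 0.0125
(0.4, -0.2) -86 0.0104
(0.4, -0.2) -76 0.01
(0.4, -0.2) -66 0.0137
```

Call:
drive_tool:
  moves: "0.02 -0.022 0 0 1; 0.05 -0.055 0 0 1; 0.083 -0.091 0 0 1; 0.116 -0.127 0 0 1; 0.149 -0.163 0 0 1; 0.182 -0.199 0 0 1; 0.215 -0.235 0 0 1; 0.242 -0.264 0 0 1"

```text
time_s: 2.25
tool_pos: [0.3251, -0.3178, 0.2229]
tool_rot: [180.0, -0.0, 13.3]
force: [0.8, -0.5, -0.0]
grip_width: 0.0871
```

Call:
drive_tool:
  moves: "0.028 -0.03 0 0 1; 0.056 -0.06 0 3 1; 0.08 -0.088 0 6 1; 0.1 -0.108 0 9 1; 0.108 -0.118 0.01 12 1; 0.114 -0.124 0.02 13 1; 0.114 -0.124 0.02 13 1; 0.114 -0.124 0.02 13 1"

```text
time_s: 3.05
tool_pos: [0.4063, -0.1739, 0.2028]
tool_rot: [180.0, 0.0, 0.3]
force: [-0.4, -0.2, -0.7]
grip_width: 0.0868
```

```bash
python3 - <<'E'
from h import *
o=get_obs(); print(o["time_s"],o["qpos"].round(1),o["tool_pos"],o["tool_rot"])
K,M,_=cam("wrist"); im,d=read_camera("wrist"); cv2.imwrite("pics/w1.png",im[:,:,::-1]); np.save("w1.npy",d)
for t,z in(("knife",0),("knife_tip",.006),("pry_notch",.02),("door_lip",.024),("alarm",0)):
    for q in pinpoint("wrist",t)[:2]: print(t,round(q["conf"],2),np.round(q["uv"],1),onz(K,M,q["uv"],z).round(4))
E
```

```text
3.05 [ 53.5  -6.1 -31.3 111.5  -3.3  73.7 -66.5] [ 0.40626333 -0.1739246   0.20276328] [1.79980212e+02 1.16793350e-02 2.53564166e-01]
knife 0.93 [239.4 177.2] [ 0.3926 -0.1601  0.    ]
knife_tip 0.66 [298.1  86.3] [ 0.495 -0.224  0.006]
pry_notch 0.85 [376.7 161.6] [ 0.4161 -0.3124  0.02  ]
pry_notch 0.18 [ 72.4 165.7] [0.4095 0.0236 0.02  ]
door_lip 0.81 [377.4 164.2] [ 0.414  -0.3119  0.024 ]
door_lip 0.51 [457.   88.5] [ 0.4932 -0.3843  0.024 ]
alarm 0.69 [411.7 123.1] [ 0.4565 -0.3548  0.    ]
alarm 0.52 [238.8 175.4] [ 0.3948 -0.1594  0.    ]
```

View pics/w1.png

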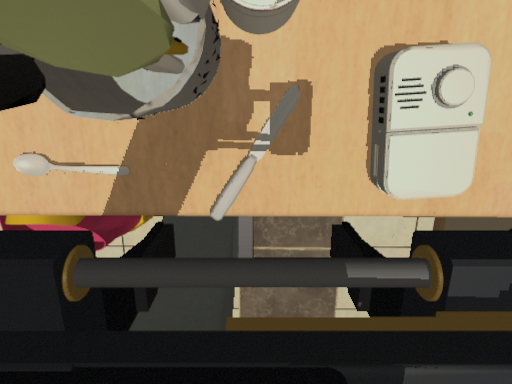

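```bash
python3 - <<'E'
from h import *
K,M,_=cam("wrist"); im=cv2.imread("pics/w1.png").astype(int); o=get_obs()
print("tcp px",px(K,M,o["tool_pos"]))
for uv,z in(((218,214),.006),((259,152),.006),((297,88),.006)): print(uv,onz(K,M,uv,z).round(4))
# knife mask: low saturation vs wood
hsv=cv2.cvtColor(im.astype(np.uint8),cv2.COLOR_BGR2HSV); m=(hsv[...,1]<70).astype(np.uint8); m[:80]=0;m[222:]=0;m[:,:205]=0;m[:,310:]=0
n,l,s,c=cv2.connectedComponentsWithStats(m); print(s[1:][s[1:,4]>40])
k=1+np.argmax(s[1:,4]); vu=np.argwhere(l==k); X=np.array([onz(K,M,(u,v),.008)[:2] for v,u in vu],np.float32)
print(cv2.minAreaRect(X*1000)); f=cv2.fitLine(X,cv2.DIST_L2,0,.01,.01).ravel(); print(f,np.degrees(np.arctan2(f[1],f[0])))
t=(X-f[2:])@f[:2]; print(f[2:]+t.min()*f[:2],f[2:]+t.max()*f[:2],t.max()-t.min())
E
```

```text
tcp px [250.14399291 239.95851907]
(218, 214) [ 0.3488 -0.1346  0.006 ]
(259, 152) [ 0.424  -0.1831  0.006 ]
(297, 88) [ 0.4935 -0.2233  0.006 ]
[[ 205   80    8   12   48]
 [ 205   85   95  137 2420]]
((406.9647521972656, -188.51336669921875), (51.20090866088867, 186.88088989257812), 57.539920806884766)
[ 0.86785835 -0.49681175  0.415182   -0.17587759] -29.789288
[ 0.3343662 -0.129614 ] [ 0.49625215 -0.22228678] 0.18653499
```

Call:
drive_tool:
  moves: "0 -0.001 0.03 0 1; -0.001 -0.002 0.07 0 1; -0.002 -0.003 0.11 0 1; -0.002 -0.003 0.145 0 1; -0.002 -0.003 0.17 0 1; -0.002 -0.003 0.188 0 1; -0.002 -0.003 0.197 0 1; -0.002 -0.003 0.2 0 1"

```text
time_s: 4.15
tool_pos: [0.4041, -0.1706, 0.0019]
tool_rot: [-180.0, 0.1, 0.2]
force: [-1.1, -0.3, 0.7]
grip_width: 0.0871
```

Call:
drive_tool:
  moves: "0 0 0 0 0.5; 0 0 0 0 0; 0 0 0 0 -0.5; 0 0 0 0 -1; 0 0 0 0 -1; 0 0 0 0 -1; 0 0 0 0 -1; 0 0 0 0 -1"
  grip_force: 25

```text
time_s: 4.95
tool_pos: [0.4044, -0.1705, 0.0025]
tool_rot: [-180.0, 0.0, 0.2]
force: [0.3, 0.5, 1.3]
grip_width: 0.0308
```

Call:
drive_tool:
  moves: "0 0 0 0 -1; 0 0 0 0 -1; 0 0 0 0 -1; 0 0 -0.003 0 -1; 0 0 -0.008 0 -1; 0 0 -0.014 0 -1; 0 0 -0.02 0 -1; 0 0 -0.02 0 -1"
  grip_force: 50

```text
time_s: 5.75
tool_pos: [0.4053, -0.1711, 0.0237]
tool_rot: [179.9, -0.1, 0.2]
force: [-0.2, 0.0, -1.4]
grip_width: 0.0153
```

```bash
python3 - <<'E'
from h import *
o=get_obs(); print(o["time_s"],o["qpos"].round(1),o["tool_pos"],o["tool_rot"],o["grip_width"])
K,M,_=cam("wrist"); im,d=read_camera("wrist"); cv2.imwrite("pics/w2.png",im[:,:,::-1]); np.save("w2.npy",d)
for t,z in(("knife",.019),("knife_tip",.025)):
    for q in pinpoint("wrist",t)[:2]: u,v=np.round(q["uv"]).astype(int);print(t,round(q["conf"],2),np.round(q["uv"],1),onz(K,M,q["uv"],z).round(4),unproj(K,M,q["uv"],d[v,u]).round(4))
E
```

```text
5.75 [ 51.6   6.8 -33.3 123.1   4.9  51.2 -74.3] [ 0.40529764 -0.1711285   0.0236823 ] [ 1.79920229e+02 -1.03068099e-01  2.18577124e-01] 0.015266484225931905
knife 0.69 [252.9 260.1] [ 0.3903 -0.1728  0.019 ] [ 0.4387 -0.1721  0.1086]
knife_tip 0.83 [254.8  36.7] [ 0.5084 -0.1729  0.025 ] [ 0.508  -0.1729  0.0275]
```

View pics/w2.png

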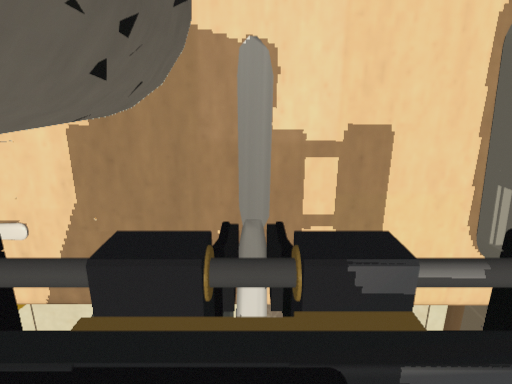

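Call:
drive_tool:
  moves: "-0.004 0.008 0 2 -1; -0.01 0.016 0 6 -1; -0.015 0.024 0 13 -1; -0.018 0.029 0 20 -1; -0.02 0.031 0 28 -1; -0.02 0.031 0 36 -1; -0.02 0.031 0 43 -1; -0.02 0.031 0 49 -1"

```text
time_s: 6.7
tool_pos: [0.3839, -0.2023, 0.0222]
tool_rot: [180.0, 0.0, -49.2]
force: [0.8, -0.1, -0.8]
grip_width: 0.0154
```

Call:
drive_tool:
  moves: "0 0 0 5 -1; 0 0 0 11 -1; 0 0 0 17 -1; 0 0 0 21 -1; 0 0 0 23 -1; 0 0 0 23 -1; 0 0 0 23 -1; 0 0 0 23 -1"

```text
time_s: 7.5
tool_pos: [0.3844, -0.2019, 0.0224]
tool_rot: [180.0, 0.0, -71.8]
force: [-0.6, 0.3, -0.7]
grip_width: 0.0154
```

```bash
python3 - <<'E'
from h import *
o=get_obs(); print(o["time_s"],o["qpos"].round(1),o["tool_pos"],o["tool_rot"],o["grip_width"],o["force"])
K,M,_=cam("wrist"); im,d=read_camera("wrist"); cv2.imwrite("pics/w3.png",im[:,:,::-1]); np.save("w3.npy",d)
z0=o["tool_pos"][2]+.0038
for t,z in(("knife_tip",z0),("pry_notch",.02),("door_lip",.024),("button_top",.054),("alarm",0)):
    for q in pinpoint("wrist",t)[:2]: u,v=np.round(q["uv"]).astype(int);print(t,round(q["conf"],2),np.round(q["uv"],1),onz(K,M,q["uv"],z).round(4),unproj(K,M,q["uv"],d[v,u]).round(4))
v,u=np.mgrid[0:384,0:512]
P=np.stack([(u-K[0,2])/K[0,0]*d,-(v-K[1,2])/K[1,1]*d,-d,np.ones_like(d)],-1)@M.T
m=(d>0)&(P[...,2]>.04)&(P[...,2]<.05)&(np.hypot(P[...,0]-.458,P[...,1]+.355)<.11)
q=P[m][:,:2]
# left face edge: max along -alarm x
ax=np.array([.0687,-.9976]);ay=np.array([.9976,.0687]);r=q-[.458,-.355]
A=r@ax;B=r@ay
for b in range(-70,75,10):
    k=(B>b/1e3)&(B<b/1e3+.01)
    if k.sum()>5: print(b,A[k].min().round(4),A[k].max().round(4),k.sum())
E
```

```text
7.5 [  50.     5.7  -26.5  124.     3.3   50.9 -140.3] [ 0.38436547 -0.2019039   0.02243995] [ 1.79986914e+02  6.09811507e-03 -7.17766255e+01] 0.015387898559956096 [-0.57494466  0.32408305 -0.69209103]
knife_tip 0.82 [257.9  35.7] [ 0.4143 -0.3016  0.0262] [ 0.4153 -0.3062 -0.0005]
knife_tip 0.32 [250.3 258.8] [ 0.3824 -0.1935  0.0262] [ 0.3954 -0.2343  0.1062]
pry_notch 0.66 [259.3  18.2] [ 0.4163 -0.3099  0.02  ] [ 0.4166 -0.3113  0.0137]
door_lip 0.67 [259.1  16.1] [ 0.4165 -0.3099  0.024 ] [ 0.417  -0.3122  0.0134]
button_top 0.32 [257.3  36. ] [ 0.4134 -0.2966  0.054 ] [ 0.4145 -0.3012  0.0272]
-70 -0.0459 -0.0388 343
-60 -0.047 -0.0416 370
-50 -0.0469 -0.0439 202
-40 -0.0469 -0.0463 30
```

View pics/w3.png

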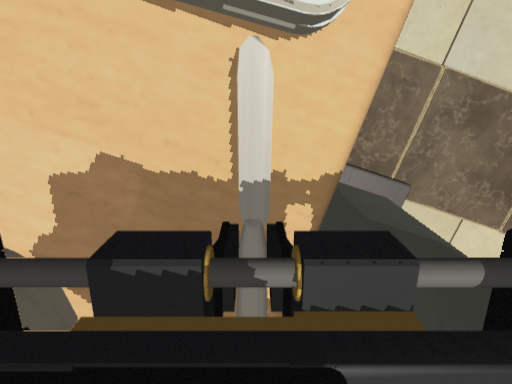

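Call:
drive_tool:
  moves: "0 0.001 0.003 0 -1; 0 0.002 0.006 0 -1; 0.002 0.0035 0.006 0 -1; 0.005 0.0035 0.006 0 -1; 0.009 0.0035 0.006 0 -1; 0.014 0.0035 0.006 0 -1; 0.018 0.0035 0.006 0 -1; 0.02 0.0035 0.006 0 -1"

```text
time_s: 8.6
tool_pos: [0.3878, -0.2225, 0.0166]
tool_rot: [-180.0, -0.0, -71.8]
force: [0.2, 1.0, -1.5]
grip_width: 0.0155
```

```bash
python3 - <<'E'
from h import *
o=get_obs(); print(o["time_s"],o["qpos"].round(1),o["tool_pos"],o["tool_rot"],o["grip_width"],o["force"],o["wrist_torque"])
K,M,_=cam("wrist"); im,d=read_camera("wrist"); cv2.imwrite("pics/w4.png",cv2.resize(im[0:150,130:390,::-1],None,fx=3,fy=3,interpolation=cv2.INTER_CUBIC)); np.save("w4.npy",d)
E
```

```text
8.6 [  50.8    7.8  -25.4  122.6    4.3   50.4 -139. ] [ 0.38775568 -0.22245381  0.01660266] [-1.79988706e+02 -1.39848172e-02 -7.18071183e+01] 0.015495671653794691 [ 0.17594245  1.00933288 -1.47360692] [ 0.13294853 -0.04460085  0.00544251]
```

View pics/w4.png

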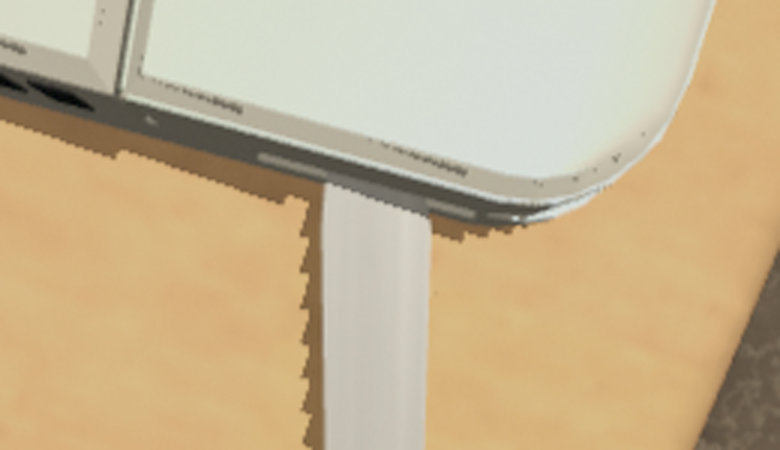

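Call:
drive_tool:
  moves: "0 0 -0.004 0 -1; 0.0003 0 -0.0106 0 -1; 0.0013 0.0003 -0.018 0 -1; 0.0029 0.0007 -0.0255 0 -1; 0.005 0.0013 -0.0328 0 -1; 0.0079 0.002 -0.0398 0 -1; 0.0113 0.0029 -0.0465 0 -1; 0.0113 0.0029 -0.0465 0 -1"

```text
time_s: 9.45
tool_pos: [0.3891, -0.2347, 0.0643]
tool_rot: [-179.9, -0.1, -71.8]
force: [0.6, -0.2, -0.4]
grip_width: 0.0152
```

```bash
python3 - <<'E'
from h import *
o=get_obs(); print(o["time_s"],o["qpos"].round(1),o["tool_pos"],o["tool_rot"],o["grip_width"],o["force"],o["wrist_torque"])
K,M,_=cam("wrist"); im,d=read_camera("wrist"); a=im[0:240,100:420,::-1]
K2,M2,_=cam("top"); t,_=read_camera("top"); b=t[160:256,250:346,::-1]
cv2.imwrite("pics/w5.png",np.hstack([cv2.resize(a,(480,360)),cv2.resize(b,(320,360))]))
E
```

```text
9.45 [  52.2    4.2  -25.   119.7    2.2   56.4 -135.8] [ 0.38911996 -0.23467689  0.06429089] [-1.79923181e+02 -1.33264295e-01 -7.18230672e+01] 0.015166667242784836 [ 0.56737199 -0.2008694  -0.35497733] [ 0.08424024 -0.00826851 -0.037607  ]
```

View pics/w5.png

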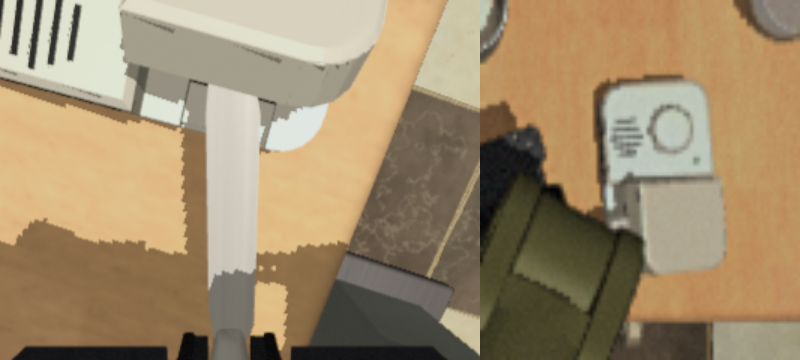

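The door is up about 30° on the blade (left: blade at (230,90) goes under the lifted door; right: door raised over the bay). Continue along the arc.

Call:
drive_tool:
  moves: "0.0047 0.0012 -0.0076 0 -1; 0.0103 0.0026 -0.0147 0 -1; 0.0166 0.0042 -0.0212 0 -1; 0.0234 0.006 -0.0269 0 -1; 0.0308 0.0078 -0.0318 0 -1; 0.037 0.0094 -0.032 0 -1; 0.0434 0.011 -0.0323 0 -1; 0.0434 0.011 -0.0323 0 -1"

```text
time_s: 10.35
tool_pos: [0.3914, -0.2793, 0.0953]
tool_rot: [-180.0, -0.0, -71.9]
force: [-1.0, 0.2, 0.3]
grip_width: 0.0156
```

```bash
python3 - <<'E'
from h import *
o=get_obs(); print(o["time_s"],o["qpos"].round(1),o["tool_pos"],o["tool_rot"],o["grip_width"],o["force"],o["wrist_torque"])
K,M,_=cam("wrist"); im,d=read_camera("wrist"); cv2.imwrite("pics/w6.png",im[:,:,::-1]); np.save("w6.npy",d)
print([ (u,v,unproj(K,M,(u,v),d[v,u]).round(3).tolist()) for u,v in((200,20),(300,20),(200,60),(300,60))])
E
```

```text
10.35 [  54.4    5.1  -22.9  114.6    2.3   60.7 -131.4] [ 0.3913717  -0.27934309  0.09531072] [-1.79994590e+02 -2.70691712e-02 -7.18521950e+01] 0.01557966513275448 [-1.00233053  0.20830933  0.27160782] [ 0.13836093 -0.02164153  0.02468474]
[(200, 20, [0.445, -0.375, 0.112]), (300, 20, [0.404, -0.395, 0.082]), (200, 60, [0.442, -0.361, 0.105]), (300, 60, [0.4, -0.374, 0.11])]
```

Call:
drive_tool:
  moves: "0.0097 0.0025 -0.002 0 -1; 0.0194 0.0049 -0.003 0 -1; 0.029 0.0074 -0.0025 0 -1; 0.0388 0.0098 -0.001 0 -1; 0.0484 0.0123 0.002 0 -1; 0.0572 0.0145 0.0065 0 -1; 0.064 0.0162 0.01 0 -1; 0.067 0.017 0.012 0 -1"

```text
time_s: 11.2
tool_pos: [0.396, -0.3478, 0.0827]
tool_rot: [180.0, 0.0, -71.8]
force: [-0.2, 0.7, -0.5]
grip_width: 0.0158
```

```bash
python3 - <<'E'
from h import *
o=get_obs(); print(o["time_s"],o["qpos"].round(1),o["tool_pos"],o["tool_rot"],o["grip_width"],o["force"],o["wrist_torque"])
K,M,_=cam("wrist"); im,d=read_camera("wrist"); np.save("w7.npy",d)
K2,M2,_=cam("top"); t,td=read_camera("top"); b=t[160:256,250:346,::-1]
cv2.imwrite("pics/w7.png",np.hstack([cv2.resize(im[:,:,::-1],(480,360)),cv2.resize(b,(320,360))]))
E
```

```text
11.2 [  56.8   11.4  -20.2  109.3    4.5   60.1 -127.1] [ 0.39600783 -0.34777717  0.08266763] [ 1.79985550e+02  2.85405324e-02 -7.18122367e+01] 0.015820110158947007 [-0.15316117  0.67183841 -0.48866428] [ 0.25663154 -0.02082694  0.01242895]
```

View pics/w7.png

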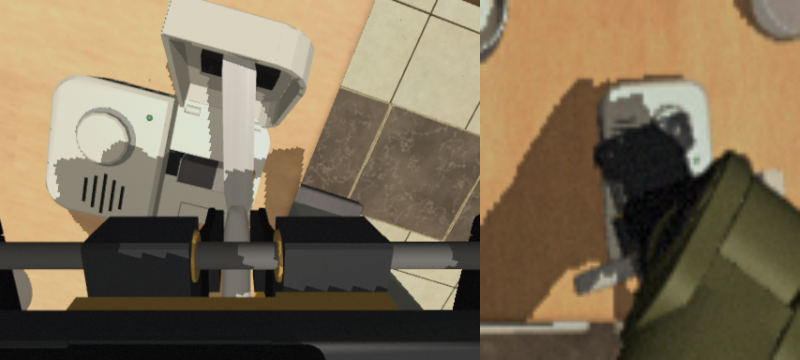

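Call:
drive_tool:
  moves: "0.001 0 0 0 -1; 0.002 0.0005 0 0 -1; 0.003 0.0008 0 0 -1; 0.004 0.001 0 0 -1; 0.005 0.0012 0 0 -1; 0.005 0.0012 0 0 -1; 0.005 0.0012 0 0 -1; 0.005 0.0012 0 0 -1"

```text
time_s: 12.1
tool_pos: [0.3965, -0.3512, 0.0831]
tool_rot: [180.0, 0.1, -71.7]
force: [-0.6, 5.4, 0.3]
grip_width: 0.0151
```

```bash
python3 - <<'E'
from h import *
F=[]
for i in range(3):
    o=get_obs(); F.append(np.r_[o["force"],o["wrist_torque"]])
print(o["tool_pos"],np.mean(F,0).round(3))
K,M,_=cam("wrist"); o=get_obs(); im,d=read_camera("wrist")
v,u=np.mgrid[0:384,0:512]
P=(np.stack([(u-K[0,2])/K[0,0]*d,-(v-K[1,2])/K[1,1]*d,-d,np.ones_like(d)],-1)@M.T)[...,:3]
ax=np.array([.0687,-.9976]);ay=np.array([.9976,.0687]);r=P[...,:2]-[.458,-.355]
A=r@ax*1e3;B=r@ay*1e3;Z=P[...,2]*1e3
m=(d>0)&(B>-70)&(B<-5)&(Z>50)&(A>50)&(A<130)&((u<215)|(u>275))&(v<150)
for lo in range(50,130,6):
    k=m&(A>=lo)&(A<lo+6)
    if k.sum()>5: print(lo,k.sum(),np.percentile(Z[k],[2,50,98]).round(1))
E
```

```text
[ 0.39646067 -0.3512361   0.08305155] [-0.589  5.368  0.349  1.255  0.131  0.1  ]
56 76 [51.1 56.7 63.4]
62 149 [51.1 66.8 76.2]
68 297 [50.3 72.3 89.4]
74 936 [ 50.7  64.8 103.5]
80 1852 [ 58.7 103.6 106.1]
86 1311 [ 96.3 101.5 103.8]
92 1246 [ 94.2  98.9 101.1]
98 141 [93.7 97.2 98.8]
```

Call:
drive_tool:
  moves: "-0.01 -0.0025 0 0 -1; -0.03 -0.0075 0 0 -1; -0.055 -0.014 0 0 -1; -0.08 -0.02 0 0 -1; -0.105 -0.0265 0 0 -1; -0.12 -0.0305 0 0 -1; -0.126 -0.032 0 0 -1; -0.126 -0.032 0 -3 -1"

```text
time_s: 12.95
tool_pos: [0.388, -0.2227, 0.0838]
tool_rot: [-180.0, -0.1, -68.7]
force: [-1.0, -0.6, -1.2]
grip_width: 0.0154
```

Call:
drive_tool:
  moves: "0 0 0 -8 -1; 0 0 0 -16 -1; 0 0 0 -24 -1; 0 0 0 -32 -1; 0 0 0 -40 -1; 0 0 0 -48 -1; 0 0 0 -56 -1; 0 0 0 -64 -1"

```text
time_s: 13.75
tool_pos: [0.3879, -0.224, 0.0836]
tool_rot: [179.9, -0.1, -4.5]
force: [-0.0, 0.1, -0.4]
grip_width: 0.0149
```

Call:
drive_tool:
  moves: "0.003 -0.012 0.005 -1 -1; 0.006 -0.024 0.015 -2 -1; 0.009 -0.035 0.03 -3 -1; 0.01 -0.042 0.045 -4 -1; 0.01 -0.046 0.058 -4 -1; 0.01 -0.046 0.068 -4 -1; 0.01 -0.046 0.074 -4 -1; 0.01 -0.046 0.078 -4 -1"

```text
time_s: 14.55
tool_pos: [0.4013, -0.1777, 0.0047]
tool_rot: [-180.0, 0.0, -0.8]
force: [0.6, 0.3, -1.8]
grip_width: 0.0151
```

Call:
drive_tool:
  moves: "0 0 0.001 0 -1; 0 0 0.002 0 -1; 0 0 0.003 0 -1; 0 0 0.003 0 -1; 0 0 0.003 0 -1; 0 0 0.003 0 -1; 0 0 0.003 0 -1; 0 0 0.003 0 -1"
  grip_force: 20

```text
time_s: 15.35
tool_pos: [0.4016, -0.1776, 0.0025]
tool_rot: [180.0, -0.0, -0.8]
force: [-0.6, -0.7, 0.3]
grip_width: 0.0161
```

Call:
drive_tool:
  moves: "0 0 0 0 -0.5; 0 0 0 0 -0.3; 0 0 0 0 -0.1; 0 0 0 0 -0.1; 0 0 0 0 -0.1; 0 0 -0.01 0 -0.1; 0 0 -0.035 0 -0.1; 0 0 -0.07 0 -0.1"

```text
time_s: 16.15
tool_pos: [0.4001, -0.1767, 0.0724]
tool_rot: [-179.9, 0.2, -0.8]
force: [-0.3, -0.7, 0.4]
grip_width: 0.039
```

Call:
drive_tool:
  moves: "0 0.005 -0.04 0 -0.1; 0.002 0.03 -0.075 0 -0.1; 0.005 0.065 -0.09 -1 -0.1; 0.009 0.1 -0.09 -2 -0.1; 0.013 0.135 -0.09 -3 -0.1; 0.016 0.16 -0.09 -4.7 -0.1; 0.018 0.175 -0.09 -4.7 -0.1; 0.018 0.18 -0.09 -4.7 -0.1"

```text
time_s: 16.95
tool_pos: [0.4169, -0.3589, 0.1626]
tool_rot: [-180.0, -0.0, 3.8]
force: [0.0, -0.2, -0.3]
grip_width: 0.0393
```

```bash
python3 - <<'E'
from h import *
o=get_obs(); print(o["time_s"],o["qpos"].round(1),o["tool_pos"],o["tool_rot"],o["grip_width"])
K,M,_=cam("wrist"); im,d=read_camera("wrist"); np.save("w8.npy",d); cv2.imwrite("pics/w8.png",im[:,:,::-1])
for t,z in(("battery",.014),("button_top",.054),("alarm",0),("knife",0)):
    for q in pinpoint("wrist",t)[:2]: print(t,round(q["conf"],2),np.round(q["uv"],1),onz(K,M,q["uv"],z).round(4))
for q in search_frame("wrist","battery")[:2]: print(q,onz(K,M,q["uv"],.0405))
E
```

```text
16.95 [ 57.7   9.7 -21.8 101.4   3.8  69.6 -51.3] [ 0.41685883 -0.35886344  0.16257124] [-1.79991363e+02 -1.48296026e-02  3.80032680e+00] 0.039255821899537656
battery 0.83 [253.5 176.1] [ 0.4178 -0.3613  0.014 ]
button_top 0.64 [265.5  99.1] [ 0.4927 -0.3658  0.054 ]
alarm 0.79 [250.3 134.1] [ 0.4578 -0.3553  0.    ]
knife 0.77 [ 80.6 190.1] [ 0.3867 -0.1791  0.    ]
{'uv': [251.7, 175.9], 'conf': 0.79} [ 0.4242073  -0.35905072  0.0405    ]
{'uv': [262.6, 101.7], 'conf': 0.72} [ 0.4904429 -0.363994   0.0405   ]
```

View pics/w8.png

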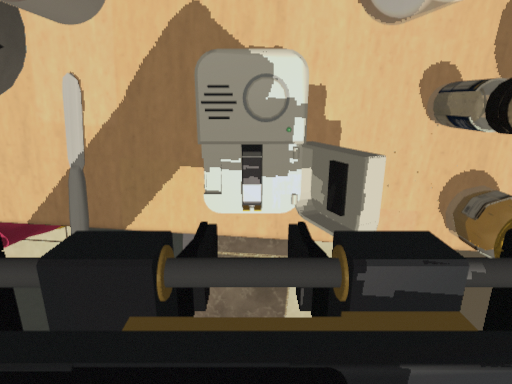

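Call:
drive_tool:
  moves: "0.002 0 0.03 0 -0.1; 0.004 0 0.06 0 -0.1; 0.004 0 0.085 0 -0.1; 0.004 0 0.1 0 -0.1; 0.004 0 0.11 0 -0.1; 0.004 0 0.117 0 -0.1; 0.004 0 0.122 0 -0.1; 0.004 0 0.125 0 -0.1"

```text
time_s: 18.05
tool_pos: [0.4214, -0.3578, 0.0377]
tool_rot: [180.0, -0.0, 3.9]
force: [0.5, 0.5, -0.2]
grip_width: 0.0393
```

Call:
drive_tool:
  moves: "0 0 0.0005 0 -0.1; 0 0 0.001 0 -0.1; 0 0 0.001 0 -0.1; 0 0 0.0015 0 -0.1; 0 0 0.002 0 -0.1; 0 0 0.002 0 -0.1; 0 0 0.002 0 -0.1; 0 0 0.002 0 -0.1"

```text
time_s: 18.85
tool_pos: [0.4213, -0.358, 0.0358]
tool_rot: [179.9, -0.0, 3.9]
force: [-0.7, -0.6, 3.2]
grip_width: 0.0394
```

Call:
drive_tool:
  moves: "0 0 0.0005 0 -0.1; 0 0 0.001 0 -0.1; 0 0 0.001 0 -0.1; 0 0 0.001 0 -0.1; 0 0 0.001 0 -0.1; 0 0 0.001 0 -0.1; 0 0 0.001 0 -0.1; 0 0 0.001 0 -0.1"

```text
time_s: 19.65
tool_pos: [0.4216, -0.3586, 0.0354]
tool_rot: [179.9, -0.1, 3.9]
force: [-1.6, -0.4, 6.4]
grip_width: 0.0389
```

Call:
drive_tool:
  moves: "0 0 0 0 -0.4; 0 0 0 0 -0.7; 0 0 0 0 -1; 0 0 0 0 -1; 0 0 0 0 -1; 0 0 0 0 -1; 0 0 0 0 -1; 0 0 0 0 -1"
  grip_force: 15

```text
time_s: 20.45
tool_pos: [0.4216, -0.3586, 0.0354]
tool_rot: [179.9, -0.1, 3.9]
force: [-0.9, -0.5, 6.7]
grip_width: 0.0169
```

Call:
drive_tool:
  moves: "0 0 -0.002 0 -1; 0 0 -0.005 0 -1; 0 0 -0.009 0 -1; 0 0 -0.013 0 -1; 0 0 -0.017 0 -1; 0 0 -0.021 0 -1; 0 0 -0.025 0 -1; 0 0 -0.03 0 -1"

```text
time_s: 21.25
tool_pos: [0.4209, -0.3572, 0.0646]
tool_rot: [-180.0, 0.0, 3.9]
force: [0.1, 0.4, -0.6]
grip_width: 0.017
```

```bash
python3 - <<'E'
from h import *
o=get_obs(); print(o["time_s"],o["tool_pos"],o["tool_rot"],o["grip_width"],o["force"])
K,M,_=cam("wrist"); im,d=read_camera("wrist"); cv2.imwrite("pics/w9.png",im[:,:,::-1])
for q in pinpoint("wrist","battery")[:2]: print(q,onz(K,M,q["uv"],.044))
E
```

```text
21.25 [ 0.42090441 -0.35723791  0.06462131] [-1.79985486e+02  1.51328926e-02  3.93514594e+00] 0.01704407127026786 [ 0.11850177  0.3842586  -0.5854092 ]
{'uv': [250.3, 228.7], 'conf': 0.66} [ 0.41884008 -0.35734901  0.044     ]
```

View pics/w9.png

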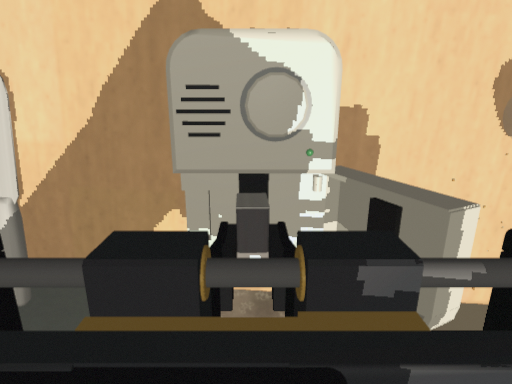

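Call:
drive_tool:
  moves: "0 -0.004 -0.008 0 -1; 0.001 -0.018 -0.012 0 -1; 0.003 -0.038 -0.012 0 -1; 0.004 -0.058 -0.012 0 -1; 0.005 -0.076 -0.012 0 -1; 0.006 -0.088 -0.008 0 -1; 0.006 -0.093 0.002 0 -1; 0.006 -0.093 0.014 0 -1"

```text
time_s: 22.15
tool_pos: [0.4207, -0.2637, 0.0497]
tool_rot: [180.0, -0.0, 4.0]
force: [-0.4, -0.8, -1.1]
grip_width: 0.017
```

Call:
drive_tool:
  moves: "0 0 0.008 0 -1; 0 0 0.015 0 -1; 0 0 0.021 0 -1; 0 0 0.025 0 -1; 0 0 0.027 0 -1; 0 0 0.028 0 -1; 0 0 0.028 0 -1; 0 0 0.028 0 -1"

```text
time_s: 22.95
tool_pos: [0.4208, -0.2644, 0.0226]
tool_rot: [180.0, -0.0, 3.9]
force: [-0.1, 0.4, -0.8]
grip_width: 0.0174
```

Call:
drive_tool:
  moves: "0 0 0.0003 0 -1; 0 0 0.0006 0 -1; 0 0 0.0009 0 -1; 0 0 0.0012 0 -1; 0 0 0.0012 0 -1; 0 0 0.0012 0 -1; 0 0 0.0012 0 -1; 0 0 0.0012 0 -1"

```text
time_s: 23.75
tool_pos: [0.4206, -0.2643, 0.0213]
tool_rot: [180.0, 0.0, 3.9]
force: [-1.6, -0.5, 3.6]
grip_width: 0.0172
```

Call:
drive_tool:
  moves: "0 0 0 0 -0.55; 0 0 0 0 -0.5; 0 0 0 0 -0.4; 0 0 0 0 -0.2; 0 0 0 0 -0.1; 0 0 0 0 -0.1; 0 0 -0.006 0 -0.1; 0 0 -0.02 0 -0.1"

```text
time_s: 24.55
tool_pos: [0.4197, -0.2637, 0.0409]
tool_rot: [-179.9, 0.1, 3.9]
force: [0.7, 0.2, -0.6]
grip_width: 0.0388
```

Call:
drive_tool:
  moves: "0 0 -0.02 0 -0.1; 0 0 -0.05 0 -0.1; 0 0 -0.08 0 -0.1; 0 0 -0.1 0 -0.3; 0.01 0.005 -0.11 0 -0.6; 0.03 0.02 -0.11 0 -1; 0.05 0.04 -0.11 0 -1; 0.062 0.06 -0.11 0 -1"

```text
time_s: 25.35
tool_pos: [0.4885, -0.3201, 0.153]
tool_rot: [179.9, -0.1, 4.0]
force: [-0.1, -0.9, 0.5]
grip_width: 0.007
```

```bash
python3 - <<'E'
from h import *
o=get_obs(); print(o["time_s"],o["tool_pos"],o["tool_rot"],o["grip_width"],o["force"])
K,M,_=cam("wrist"); im,d=read_camera("wrist"); cv2.imwrite("pics/w10.png",im[:,:,::-1])
for t,z in(("battery",0),("button_top",.054),("alarm",0),("knife",0)):
    for q in pinpoint("wrist",t)[:2]:
        u,v=np.round(q["uv"]).astype(int); print(t,round(q["conf"],2),np.round(q["uv"],1),onz(K,M,q["uv"],z).round(4),unproj(K,M,q["uv"],d[v,u]).round(4))
E
```

```text
25.35 [ 0.48848234 -0.32014238  0.15300682] [ 1.79923910e+02 -1.32934511e-01  4.00983361e+00] 0.007045799015434631 [-0.05917108 -0.86997217  0.45884124]
battery 0.85 [194.7 238.3] [ 0.4154 -0.2646  0.    ] [ 0.5253 -0.3025  0.2341]
battery 0.73 [399.8 299.9] [ 0.3553 -0.5007  0.    ] [ 0.425  -0.4387  0.1056]
button_top 0.59 [304.2 189.4] [ 0.4929 -0.3657  0.054 ] [ 0.4928 -0.3658  0.0536]
alarm 0.91 [281.9 207.3] [ 0.4573 -0.355   0.    ] [ 0.4728 -0.3492  0.0462]
knife 0.85 [116.1 258.4] [ 0.3853 -0.179   0.    ] [ 0.5242 -0.2856  0.2459]
knife 0.58 [283.1 207.9] [ 0.4567 -0.3563  0.    ] [ 0.4723 -0.3504  0.0461]
```

View pics/w10.png

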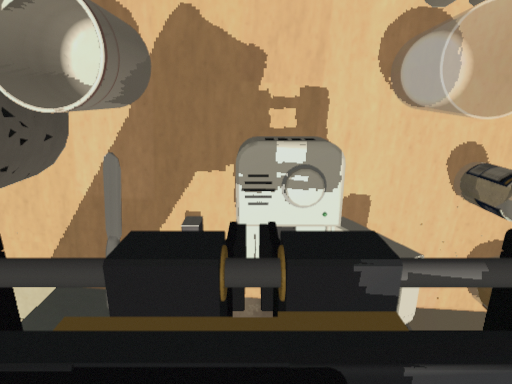

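Call:
drive_tool:
  moves: "0 0.015 0 0 -1; 0.001 0.03 0.01 0 -1; 0.002 0.042 0.03 0 -1; 0.002 0.045 0.05 0 -1; 0.002 0.045 0.065 0 -1; 0.002 0.045 0.077 0 -1; 0.002 0.045 0.085 0 -1; 0.002 0.045 0.088 0 -1"
  grip_force: 20

```text
time_s: 26.4
tool_pos: [0.4914, -0.3642, 0.0623]
tool_rot: [-180.0, 0.0, 4.0]
force: [-0.5, -0.3, 0.5]
grip_width: 0.0004
```

Call:
drive_tool:
  moves: "0 0 0.002 0 -1; 0 0 0.004 0 -1; 0 0 0.006 0 -1; 0 0 0.008 0 -1; 0 0 0.01 0 -1; 0 0 0.011 0 -1; 0 0 0.012 0 -1; 0 0 0.012 0 -1"

```text
time_s: 27.2
tool_pos: [0.4918, -0.3648, 0.0516]
tool_rot: [180.0, -0.0, 3.9]
force: [-0.7, 1.2, 4.1]
grip_width: 0.0003
```

Call:
drive_tool:
  moves: "0 0 0.001 0 -1; 0 0 0.002 0 -1; 0 0 0.003 0 -1; 0 0 0.004 0 -1; 0 0 0.0045 0 -1; 0 0 0.005 0 -1; 0 0 0.005 0 -1; 0 0 0.005 0 -1"

```text
time_s: 28.0
tool_pos: [0.4919, -0.3648, 0.0483]
tool_rot: [179.9, -0.0, 3.9]
force: [-4.4, 2.6, 14.4]
grip_width: 0.0002
```

Call:
drive_tool:
  moves: "0 0 0 0 -1; 0 0 0 0 -1; 0 0 0 0 -1; 0 0 0 0 -1; 0 0 0 0 -1; 0 0 0 0 -1; 0 0 0 0 -1; 0 0 0 0 -1"

```text
time_s: 28.8
tool_pos: [0.4919, -0.3648, 0.0483]
tool_rot: [179.9, -0.0, 3.9]
force: [-4.1, 3.0, 15.4]
grip_width: 0.0003
```

Call:
drive_tool:
  moves: "0 0 0 0 -1; 0 0 0 0 -1; 0 0 0 0 -1; 0 0 0 0 -1; 0 0 0 0 -1; 0 0 0 0 -1; 0 0 0 0 -1; 0 0 0 0 -1"

```text
time_s: 29.6
tool_pos: [0.4919, -0.3649, 0.0484]
tool_rot: [179.9, -0.0, 3.9]
force: [-4.8, 3.9, 14.2]
grip_width: 0.0006
```

Call:
drive_tool:
  moves: "0 0 0 0 -1; 0 0 0 0 -1; 0 0 0 0 -1; 0 0 0 0 -1; 0 0 0 0 -1; 0 0 0 0 -1; 0 0 0 0 -1; 0 0 0 0 -1"

```text
time_s: 30.4
tool_pos: [0.4919, -0.3648, 0.0484]
tool_rot: [179.9, -0.0, 3.9]
force: [-5.0, 2.6, 13.9]
grip_width: 0.0008
```

Call:
drive_tool:
  moves: "0 0 0 0 -1; 0 0 0 0 -1; 0 0 0 0 -1; 0 0 0 0 -1; 0 0 0 0 -1; 0 0 0 0 -1; 0 0 0 0 -1; 0 0 0 0 -1"

```text
time_s: 31.2
tool_pos: [0.4919, -0.3648, 0.0484]
tool_rot: [179.9, -0.0, 3.9]
force: [-4.6, 3.2, 14.6]
grip_width: 0.0004
```

Call:
drive_tool:
  moves: "0 0 0 0 -1; 0 0 0 0 -1; 0 0 0 0 -1; 0 0 0 0 -1; 0 0 0 0 -1; 0 0 0 0 -1; 0 0 0 0 -1; 0 0 0 0 -1"

```text
time_s: 32.0
tool_pos: [0.4919, -0.3648, 0.0484]
tool_rot: [179.9, -0.0, 3.9]
force: [-5.4, 3.3, 14.2]
grip_width: 0.0005
```

Call:
drive_tool:
  moves: "0 0 0 0 -1; 0 0 0 0 -1; 0 0 0 0 -1; 0 0 0 0 -1; 0 0 0 0 -1; 0 0 0 0 -1; 0 0 0 0 -1; 0 0 0 0 -1"

```text
time_s: 32.8
tool_pos: [0.4919, -0.3648, 0.0484]
tool_rot: [179.9, -0.0, 3.9]
force: [-3.5, 3.5, 13.7]
grip_width: 0.0003
```

Call:
drive_tool:
  moves: "0 0 0 0 -1; 0 0 0 0 -1; 0 0 0 0 -1; 0 0 0 0 -1; 0 0 0 0 -1; 0 0 0 0 -1; 0 0 0 0 -1; 0 0 0 0 -1"

```text
time_s: 33.6
tool_pos: [0.4919, -0.3648, 0.0484]
tool_rot: [179.9, -0.0, 3.9]
force: [-4.4, 2.2, 15.2]
grip_width: 0.0002
```

```bash
python3 - <<'E'
from h import *
o=get_obs(); print(o["time_s"],o["tool_pos"],o["force"])
a,_=read_camera("wrist"); b,_=read_camera("scene")
cv2.imwrite("pics/fin.png",np.hstack([cv2.resize(a[:,:,::-1],(400,300)),cv2.resize(b[110:260,180:380,::-1],(400,300),interpolation=cv2.INTER_CUBIC)]))
K,M,_=cam("scene")
for q in pinpoint("scene","battery")[:2]: print(q,onz(K,M,q["uv"],0))
E
```

```text
33.6 [ 0.49191885 -0.3648076   0.0483514 ] [-4.39868242  2.15266928 15.16803744]
{'uv': [281.6, 205.6], 'conf': 0.62} [ 0.41660501 -0.25202753  0.        ]
```

View pics/fin.png

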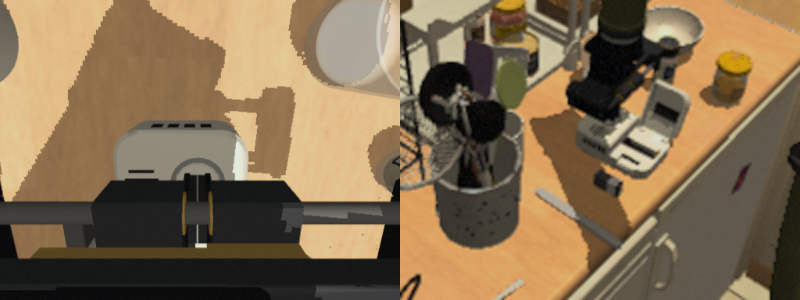

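```bash
python3 -c "
from cell import *
print(get_obs()['force'],sign_off())"
```

```text
the job is handed in; nothing more can be done
[-4.77381392  2.22678621 13.92615789] None
```

The job is done and handed in at about 34 s of the 72 s limit, with the fingers still holding the test button in.

- **Door:** I levered it up with the knife tip in the notch and pushed it on until it met its stop, about 2.0 rad. The push read 5.4 N there, and the depth image put the lip about 106 mm up, as it should be when fully open. It still stood open in the last picture.
- **Knife:** it lies flat on the worktop about 7 mm from where it was picked up, but turned about 30°, because the grip had to keep clear of the utensil pot.
- **Battery:** I lifted it out gripping only its top 5 mm, because the gripper's body was resting on the open door's lip at 6–7 N. I set it down until it touched the worktop, then let go. My last measurement puts it about 35 mm clear of the alarm. The scene camera read it about 12 mm further away than the wrist camera did, but both show it clear of the alarm.
- **Test button:** it was held for about 5.6 s at 14–15 N downward, with about 5 N sideways. The fingertips read z = 48.4 mm against the 54 mm button top, so travel was about 5.6 mm, past the 4.5 mm that counts as fully in. The force was also above the 8 N expected at the bottom stop.

I did not measure the other objects again at the end. I noticed no unexpected contact, and the ones visible in the last picture looked undisturbed.

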